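# Hang a sensor module on the data-logger rail and close up the row

## Robot

A 6-joint arm with a two-finger parallel gripper is mounted at the origin on the work surface; the furniture and walls round the work are solid. World frame = base frame: x ahead of the robot, y to its left, z up, the work surface at z = 0. Lengths are in m, angles in rad, forces in N, time in s.
With the tool pointing down it reaches from about 0.25 to 0.8 m from the base axis. Payload 3.9 kg.
Tool frame: the origin (TCP) lies between the finger pads; the fingertips stand 22 mm ahead of it and the grasp point (between the pads) lies 3 mm ahead of it; z points along the fingers, y is the line along which they close (so a half turn about z gives the same grasp; the last joint's range is limited). The gripper opens to 85 mm and grips with 20 to 120 N. Pads are 22 mm wide; open, the fingers measure 114 mm over their backs; the gripper's body (76 mm by 85 mm) begins 54 mm behind the grasp point. The pads swing forward as they close: fully open they stand 13 mm farther back than shut.
Start: joints at [-1.29, 0.26, -0.138, 1.173, 0, 1.571], TCP at [0.145, -0.504, 0.253] pointing down, gripper open.
Joint ranges: [-2.78, 2.78], [-0.83, 1.72], [-1.28, 1.37], [-1.9, 2.12], [-1.57, 1.48], [-3.14, 3.14]. Speed limits (rad/s): [2.57, 2.57, 3.14, 3.14, 3.14, 3.14].

## Interface

Orientations are given as a unit quaternion [w, x, y, z].
In Python, from plant import state, camera, sign_off, masks_of, mark_of gives the robot as it stands.
- The arm moves only by the tool servo_tool, never from a script. Its argument "steps" is one flat list of numbers, 7 for each row, row after row: the finger opening in mm, from 0 to 85.4, then the shift along the world's x, y, z in units of 0.2 m (1.0 is 0.2 m), then the turn, a rotation vector about the world's x, y, z in units of pi rad (1.0 is pi rad). In form: [gripper, tx, ty, tz, ax, ay, az, gripper, tx, ty, tz, ax, ay, az, ...]. A call has 1 to 12 rows; each row shifts and turns the commanded pose from where the row before left it; what a row does not reach is not made up. A row lasts 1/8 s, in which the tool goes at most 62.5 mm and 10.7 degrees, less where a joint would pass 70% of its speed; a pose out of reach is approached as far as the arm can. A call with a number of a shift or a turn outside -1 to 1 is refused whole. A call with a gripper value outside its range is refused whole. The fingers move at their own pace and stop on an object; "newtons" is the grip in N (left out, the last holds). Time passes only in rows, so rows that do not move let the fingers close. It gives the time, the measured TCP pose, the force, the opening and the grip force at its end, in the units of the state.
- state(): the state, without advancing time (a new reading comes with each control period).
- camera(name): name is "scene" or "top" or "wrist"; returns a dict with "image" (400x640x3 uint8, red, green, blue), "z_map" (400x640 float32, m along the optical axis (not along the pixel's ray), 0 where there is no reading), "camera_matrix" (3x3 intrinsics, pixels), "rvec" (rotation vector, rad) and "tvec" (3), from world to camera coordinates, as OpenCV has them. Camera axes: x right, y down, z forward; pixel columns grow to the right and rows downward; lengths in m; the calibration is good to about 2 mm. A picture is of the moment at which its call begins.
- sign_off(): hands the job in; it is judged then, once.
Trained networks look in a picture, given as the dict that the camera call returned (one of the last four; its "shot" number tells which), for a name from the list of things; names that differ only in an ending like _2 or _b are one class to them, and where a whole thing is asked for, a point or a joint stands for the part that bears it (a point fixed in the world has none). Each returns a list of dicts, best first, with "confidence" (0 to 1); they miss things now and then, are a little off and sometimes report something else, mostly with a low value. They report only what shows in the picture. A call takes as long as a camera call.
- masks_of(picture, thing): "region" (400x640 bool, what is visible of it) and "xy" ([column, row] in pixels, amid what is visible of it).
- mark_of(picture, thing): "xy" ([column, row] in pixels: a listed point, or the origin of a listed thing).
The state is a dict: "time_s": time; "joint_pos": joint angles; "joint_vel": joint speeds; "tau": joint torques, N m; "tool_pos": TCP position; "orientation": TCP orientation; "force": force on the tool from outside, world axes, zero at the start; "wrist_torque": the same for the moment, N m; "finger_gap": finger opening in m; "grip_force": force on a finger pad.
Only numpy, scipy, OpenCV 4.12 (cv2) and the standard library are available. Lean on these libraries where they do the work, as an engineer would, in place of code of your own. Each camera call takes 0.05 s, during which the arm holds its last target. There are 200 camera calls.

## Task

Take the loose module with the round dial and lay it on the sloping stand, between the display unit and the black end clamp, so that the groove in its back sits fully over the steel rail and its brass contact strip faces the display unit. Then slide the end clamp along until it has pushed the module right home, flush against the display unit with no gap, and leave it snug there to hold the module against the sprung contacts; press firmly but do not force it. Leave the other module and the glass beaker where they are.

Things in the scene. Friction and masses are not known exactly. Their poses are not given: they have to be found in the camera images.
- rail_deck: Grey sloping panel of a fixed stand, 35 degrees from level, facing the robot's right. Origin on its surface under the rail's axis; x up the slope, y along the rail towards the display unit (near end), z out of the panel. Panel: x -62 to 50, y -250 to 102 mm. Steel rail, 10 mm round: axis at x 0, z 7 mm; end brackets 13.5 mm high at y -237, 94
- dial_module: Loose grey module with a round dial (25 mm wide, 9 high), 56 (x) x 48 (y) x 30 mm (z), on its back. Origin: centre of its back; z out of the face, x to the dial end (upper when hung), y to the side with the brass strip. Back groove along y at x = +8 mm: 12.5 wide, 13 deep, mouth edges rounded 3 mm. Seated, its origin is at x -8, z 0 of rail_deck. About 0.14 kg
- clamp_side (a point): Point on the dial module's side without the brass strip, where the end clamp presses: x -6, y -24, z 15 mm in the module's frame
- clamp_face (a point): Middle of the black end clamp's face that looks at the display unit, 14.5 mm above the panel; starts at y -165 to -135 mm. The clamp slides stiffly along the rail (about 6 N) and stays where it is left. Its body reaches 40 mm back from here (to -y), x -32 to +20, up to z 27.5 mm of rail_deck. Axes as rail_deck
- clamp_tab (a point): Middle of the clamp's thumb tab, which stands up from the rear (-y) end of its body, 45 mm above the panel: 32 (x) x 10 (y) mm, top at z 62 mm; its rear face is flush with the body's rear face, 5 mm behind this point
- socket_module: The other loose module, not to be used: same grey housing (56 x 48 x 30 mm), with a flat dark window and three sockets in a row, no dial. Origin at the centre of its underside
- glass_beaker: Small glass beaker, about 55 mm across and 68 mm high, standing on the bench beside the stand. Origin at the centre of its underside
- contact_block (a joint): Sprung black contact block, 18 x 7 mm, on the display unit's side: 0 = out 4 mm, 0.004 m = pressed in flush (1.5 to 3 N; it pushes back a neighbour that nothing holds). The unit (grey, dark screen; x -41 to 25, z 0 to 34 mm of rail_deck, 70 mm along y) is clipped fast near the rail's near end: its side is somewhere between y -12 and +12 mm. Block at x -14, z 20 mm

How it is judged:
By the outcome, as a careful person would: the job done as asked, in the order asked, and still so for the second after the job is handed in, with the robot touching nothing.
It also fails if it takes over 48 s, if anything falls off the work surface, if the arm or the gripper's body presses on something with over 40 N, if the wrist force passes 120 N, or if a joint passes its speed limit or range.

## Working session

There is one attempt and no reset: what is moved stays moved. The work goes in short steps, Python scripts to look and compute and a tool call to move; the robot and the scene stay as the last step left them, time stands still between calls to the robot, and variables do not carry over. Pictures are saved under pics/ and viewed, at most 10 in all, crops included, and the job is handed in when it is done.

Besides the shell and the picture viewer there is one more tool, called as a command line: name --argument value ..., lists and objects as JSON in quotes. servo_tool: Moves the arm, as the interface text tells. Its arguments: {"type":"object","properties":{"steps":{"type":"array"},"newtons":{"type":"number"}},"required":["steps"]}

```bash
mkdir -p pics; ls
cat > h.py <<'E'
import numpy as np, cv2
from plant import state, camera, sign_off, masks_of, mark_of
def ext(p):
    R,_=cv2.Rodrigues(np.array(p["rvec"],float)); return R,np.array(p["tvec"],float).ravel()
def cloud(p):
    "world xyz of every pixel"
    R,t=ext(p);K=np.array(p["camera_matrix"]);z=p["z_map"].astype(float)
    v,u=np.mgrid[:400,:640]
    c=np.stack([(u-K[0,2])/K[0,0]*z,(v-K[1,2])/K[1,1]*z,z],-1)
    w=(c-t)@R; w[z<=0]=np.nan; return w
def proj(p,X):
    return cv2.projectPoints(np.atleast_2d(np.array(X,float)),np.array(p["rvec"],float),np.array(p["tvec"],float),np.array(p["camera_matrix"]),None)[0][:,0]
def save(p,name): cv2.imwrite("pics/"+name,cv2.cvtColor(p["image"],cv2.COLOR_RGB2BGR))
E
python3 - <<'E'
from h import *
np.set_printoptions(precision=4,suppress=True)
ims=[]
for n in ["scene","top"]:
    p=camera(n); w=cloud(p); ims.append(p["image"]); save(p,n+"0.png")
    R,t=ext(p); print(n,"cam at",-R.T@t)
    for th in ["rail_deck","dial_module","clamp_face","clamp_tab","socket_module","glass_beaker","contact_block"]:
        for m in masks_of(p,th)[:2]:
            q=w[m["region"]]; print(th,"mask",round(m["confidence"],2),m["xy"],m["region"].sum(),np.nanmedian(q,0),np.nanmin(q,0),np.nanmax(q,0))
        for m in mark_of(p,th)[:2]:
            x,y=np.round(m["xy"]).astype(int); print(th,"mark",round(m["confidence"],2),m["xy"],w[min(y,399),min(x,639)])
print(state())
E
```

```text
pics
scene cam at [0.1171 0.6396 0.9368]
rail_deck mask 0.82 [264.5, 249.8] 3213 [0.558  0.0902 0.0758] [ 0.4593 -0.1354 -0.0013] [0.6601 0.2527 0.1172]
rail_deck mark 0.82 [295.8, 230.1] [0.5204 0.0149 0.0688]
dial_module mask 0.75 [389.4, 163.4] 398 [ 0.4349 -0.3347  0.0278] [ 0.4042 -0.3788 -0.0046] [ 0.4722 -0.3085  0.0416]
dial_module mark 0.6 [388.3, 169.2] [ 0.4329 -0.3192  0.0282]
clamp_face mask 0.84 [222.5, 262.0] 474 [0.603  0.1789 0.0853] [ 0.5747  0.1164 -0.0045] [0.6799 0.1963 0.1172]
clamp_face mark 0.6 [233.2, 256.5] [0.5905 0.1574 0.0902]
clamp_tab mask 0.7 [223.1, 260.1] 518 [0.6033 0.1787 0.0844] [ 0.5747  0.1062 -0.0045] [0.7113 0.1963 0.1172]
clamp_tab mark 0.7 [214.4, 253.1] [0.6192 0.1809 0.1091]
socket_module mask 0.88 [322.2, 161.5] 370 [ 0.6025 -0.265   0.0277] [ 0.5768 -0.3015  0.0002] [ 0.6363 -0.2481  0.0359]
socket_module mask 0.52 [222.6, 257.9] 467 [0.6031 0.1794 0.0853] [ 0.5752  0.1182 -0.0045] [0.6786 0.1963 0.1172]
socket_module mark 0.77 [323.4, 162.3] [ 0.5991 -0.259   0.0286]
glass_beaker mask 0.89 [347.3, 209.9] 572 [ 0.4564 -0.1172  0.0438] [ 0.435  -0.145  -0.0002] [ 0.4878 -0.089   0.0707]
glass_beaker mask 0.71 [388.0, 163.6] 368 [ 0.4356 -0.3341  0.0275] [ 0.4059 -0.374  -0.0016] [ 0.4805 -0.3085  0.0416]
glass_beaker mark 0.57 [347.0, 220.1] [ 0.4451 -0.0974  0.0336]Traceback (most recent call last):
  File "<stdin>", line 10, in <module>
ValueError: it knows: clamp_face, clamp_side, clamp_tab, dial_module, glass_beaker, rail_deck, socket_module
```

Run:
```python
from h import *
np.set_printoptions(precision=4,suppress=True)
p=camera("scene"); cv2.imwrite("pics/s1.png",cv2.resize(cv2.cvtColor(p["image"],cv2.COLOR_RGB2BGR)[110:350,150:450],None,fx=2.5,fy=2.5))
p=camera("top"); save(p,"t1.png"); w=cloud(p)
R,t=ext(p); print("cam at",-R.T@t, R[2], p["camera_matrix"][0])
for th in ["rail_deck","dial_module","clamp_face","clamp_tab","clamp_side","socket_module","glass_beaker"]:
        for m in masks_of(p,th)[:1]:
            q=w[m["region"]]; print(th,"mask",round(m["confidence"],2),m["xy"],m["region"].sum(),np.nanmedian(q,0),np.nanmin(q,0),np.nanmax(q,0))
        for m in mark_of(p,th)[:2]:
            x,y=np.round(m["xy"]).astype(int); print(th,"mark",round(m["confidence"],2),m["xy"],w[min(y,399),min(x,639)])
p=camera("wrist"); save(p,"w1.png")
print(state())
```

```text
cam at [ 0.4125 -0.0768  0.9922] [ 0.1263  0.0193 -0.9918] [414.6982   0.     317.5578]
rail_deck mask 0.64 [264.4, 183.8] 5735 [0.5544 0.0689 0.0734] [ 0.4566 -0.1035 -0.0028] [0.6663 0.2459 0.1189]
rail_deck mark 0.77 [291.2, 195.0] [ 0.53   -0.0016  0.0993]
dial_module mask 0.74 [444.0, 240.0] 568 [ 0.4382 -0.343   0.0304] [ 0.4064 -0.3782 -0.0016] [ 0.4741 -0.3105  0.0417]
dial_module mark 0.86 [443.9, 237.9] [ 0.438  -0.3454  0.0405]
dial_module mark 0.18 [211.5, 150.6] [0.6264 0.1713 0.1095]
clamp_face mask 0.88 [213.2, 165.4] 575 [0.608  0.1699 0.0847] [0.5759 0.1415 0.0002] [0.6604 0.2014 0.1189]
clamp_face mark 0.64 [223.5, 169.3] [0.5929 0.1523 0.0758]
clamp_tab mask 0.64 [213.2, 160.9] 611 [0.607  0.1699 0.0837] [ 0.5731  0.1415 -0.0028] [0.6663 0.2083 0.1189]
clamp_tab mark 0.91 [211.4, 153.1] [0.6221 0.1736 0.1089]
clamp_side mask 0.98 [440.5, 240.5] 584 [ 0.4381 -0.343   0.0303] [ 0.404  -0.3804 -0.0007] [ 0.4741 -0.3105  0.0417]
clamp_side mark 0.94 [436.2, 232.9] [ 0.4497 -0.33    0.0319]
socket_module mask 0.58 [410.6, 166.1] 546 [ 0.6034 -0.2744  0.0299] [ 0.5771 -0.2999 -0.0006] [ 0.6395 -0.2523  0.0372]
socket_module mark 0.73 [408.9, 165.7] [ 0.6074 -0.2735  0.0279]
glass_beaker mark 0.9 [342.6, 230.7] [ 0.4548 -0.1168  0.0286]
{'time_s': 1.55, 'joint_pos': array([-1.29  ,  0.26  , -0.1381,  1.1727,  0.    ,  1.5708]), 'joint_vel': array([-0.0014, -0.0014,  0.0002,  0.001 , -0.    ,  0.0017]), 'tau': array([ -0.0004, -40.5612,  25.4232,   0.0011,  -0.    ,  -0.    ]), 'tool_pos': array([ 0.1455, -0.5044,  0.2533]), 'orientation': array([0.    , 0.9902, 0.1399, 0.    ]), 'force': array([ 0.0911, -0.8161,  0.4583]), 'wrist_torque': array([-0.0389, -0.0326, -0.0459]), 'grip_force': 0.0, 'finger_gap': 0.0855923925592384}
```

View pics/t1.png

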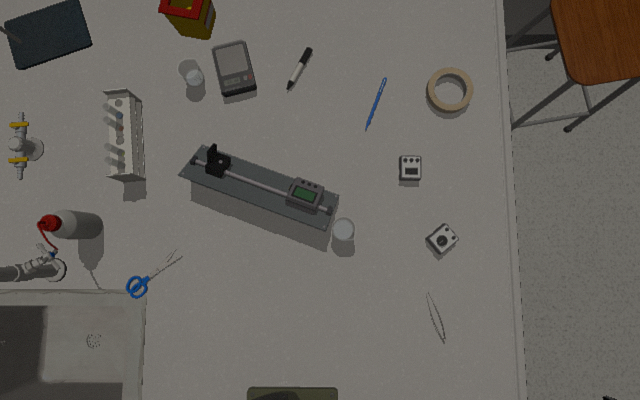

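View pics/s1.png

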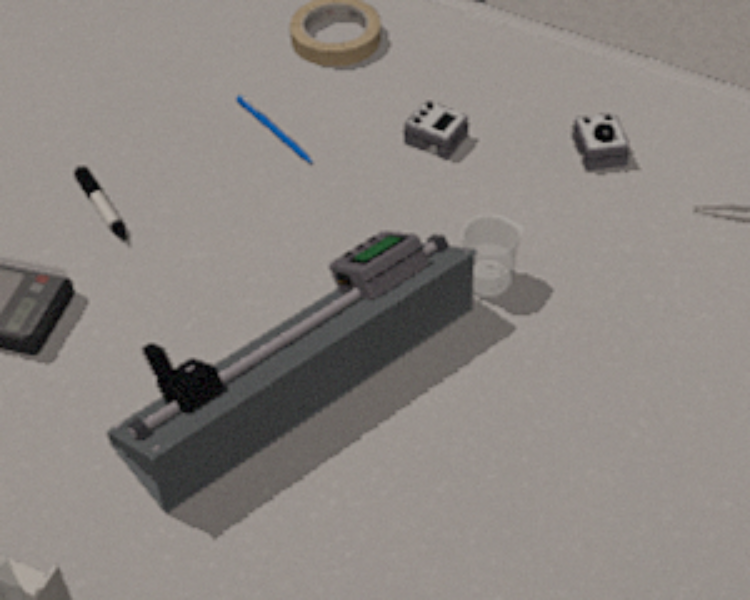

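The top view (up = +x, left = +y) shows the stand with the clamp at about (215,162) and the display unit at (305,195). The dial module is at (443,239), the socket module at (410,167) and the beaker at (343,230). In the scene crop the high edge faces the robot, so the panel slopes away from it.

```bash
cat >> h.py <<'E'
np.set_printoptions(precision=4,suppress=True)
def module(p,name="dial_module",lo=.02):
    w=cloud(p);m=masks_of(p,name)[0]; r=m["region"]&(w[...,2]>lo)&(w[...,2]<.05); q=w[r]
    top=q[(q[:,2]>.024)&(q[:,2]<.036)]
    rect=cv2.minAreaRect((top[:,:2]*1000).astype(np.float32))
    return m["confidence"],rect,np.nanmedian(top,0),m["xy"]
E
python3 - <<'E'
from h import *
for n in ["top","scene"]:
    p=camera(n); w=cloud(p)
    print(n,"dial",module(p)); print("sock",module(p,"socket_module"))
    for th in ["dial_module","clamp_side"]:
        print(th,[(round(m["confidence"],2),m["xy"]) for m in mark_of(p,th)])
    # deck plane : RANSAC-ish in ROI
    q=w.reshape(-1,3); q=q[(q[:,0]>.43)&(q[:,0]<.70)&(q[:,1]>-.13)&(q[:,1]<.27)&(q[:,2]>.015)&(q[:,2]<.2)]
    best=0;rng=np.random.default_rng(0)
    for i in range(2000):
        a,b,c=q[rng.choice(len(q),3,0)]; nn=np.cross(b-a,c-a); L=np.linalg.norm(nn)
        if L<1e-6: continue
        nn/=L; nn*=np.sign(nn[2])
        if abs(np.degrees(np.arccos(nn[2]))-35)>6: continue
        k=np.abs((q-a)@nn)<.002
        if k.sum()>best: best=k.sum();inl=k
    c=q[inl].mean(0); nn=np.linalg.svd(q[inl]-c,full_matrices=False)[2][2]; nn*=np.sign(nn[2])
    print("plane",best,c,nn,"tilt",np.degrees(np.arccos(nn[2])),"az",np.degrees(np.arctan2(nn[1],nn[0])))
    ys=np.cross(nn,[0,0,1.]); 
    h=-nn*1; 
    z=nn; y=np.cross([0,0,1.],nn); y/=np.linalg.norm(y); y*=np.sign(-y[1]); x=np.cross(y,z)
    print("x",x,"y",y)
    f=q[inl]-c; print("x range",np.percentile(f@x,[.5,99.5]),"y range",np.percentile(f@y,[.5,99.5]))
    g=q-c; 
    k=(g@z>.008)&(g@z<.014)&(np.abs(g@x)<.06); print("rail pts",k.sum())
    for l in np.arange(-.2,.2,.02):
        s=k&(np.abs(g@y-l-.01)<.01)
        if s.sum()>4: print(round(l,2),s.sum(),np.median((g@x)[s]),np.median((g@z)[s]))
E
```

```text
top dial (0.66, ((438.00689697265625, -346.672119140625), (47.87596130371094, 55.53089904785156), 39.354732513427734), array([ 0.4384, -0.3463,  0.03  ]), [443.7, 239.4])
sock (0.82, ((606.2080688476562, -276.2523193359375), (46.5966796875, 56.42287063598633), 88.14893341064453), array([ 0.6044, -0.2757,  0.0302]), [410.3, 165.9])
dial_module [(0.79, [444.9, 238.6])]
clamp_side [(0.93, [437.0, 233.0])]
plane 3393 [0.5532 0.0782 0.0626] [ 0.5355 -0.2029  0.8198] tilt 34.938637794280346 az -20.752484194814468
x [-0.7666  0.2905  0.5727] y [-0.3543 -0.9351  0.    ]
x range [-0.0654  0.047 ] y range [-0.1712  0.1778]
rail pts 457
-0.18 15 -0.0034825208837780696 0.011783117122141014
-0.16 40 -0.00169738926075459 0.011065263235753575
-0.14 15 -0.0006941161872726277 0.01057151570625373
-0.12 15 0.016224660320633834 0.012196263024803748
-0.1 34 0.0055317409888178 0.01166852752628179
-0.08 29 -0.0018555183790895959 0.010764994425687813
-0.06 31 -0.0019241100803777584 0.0104197616726083
-0.04 27 -0.001115623484878921 0.011851934407578701
-0.02 27 -0.001714370611471025 0.010410741769423349
-0.0
[... 1321 characters left out ...]
22 0.006494567885825096 0.011055345256823385
-0.06 21 -0.009890466952936326 0.010213576699511742
-0.04 21 -0.011175808430593287 0.010211136707095681
-0.02 23 -0.010241328077310258 0.01042914527773317
-0.0 23 -0.010019192108586846 0.01088458707624957
0.02 21 -0.01006033298754259 0.010340747720035922
0.04 21 -0.011254785224404559 0.010058365924359172
0.06 21 -0.01120663477010796 0.010187881824855572
0.08 42 -0.010026870473873956 0.010714929057537723
0.1 18 0.011458323872513172 0.011534569791618798
0.12 17 0.011354252944220895 0.011491619230170697
0.14 19 0.010734507971260694 0.011916929523083129
0.16 7 -0.00832826722286863 0.009909633409838393
0.18 25 -0.010180638197446419 0.011794448371461517
```

servo_tool --steps '[85,0.3,0.12,0,0,0,0,85,0.3,0.12,0,0,0,0,85,0.3,0.12,0,0,0,0,85,0.3,0.12,0,0,0,0,85,0,0,0,0,0,0]'

```text
time_s: 2.68
tool_pos: [0.3815, -0.4099, 0.253]
orientation: [0.0, 0.99, 0.143, 0.001]
force: [0.1, 0.2, 0.2]
finger_gap: 0.0851
grip_force: 0.0
```

Run:
```python
from h import *
p=camera("wrist"); save(p,"w2.png"); R,t=ext(p); print(-R.T@t,R[2])
print(module(p)); 
w=cloud(p)
for th in ["dial_module","clamp_side"]:
    for m in mark_of(p,th):
        x,y=np.round(m["xy"]).astype(int); print(th,m["confidence"],m["xy"],w[y,x])
```

```text
[ 0.4596 -0.386   0.3727] [-0.304  -0.0901 -0.9484]
(0.64, ((438.0872802734375, -347.686767578125), (48.063804626464844, 56.10942077636719), 39.089534759521484), array([ 0.4415, -0.3515,  0.0294]), [281.3, 114.7])
dial_module 0.84 [284.5, 113.9] [ 0.4392 -0.3528  0.0313]
clamp_side 0.92 [277.0, 89.7] [ 0.4612 -0.3388  0.0269]
```

View pics/w2.png

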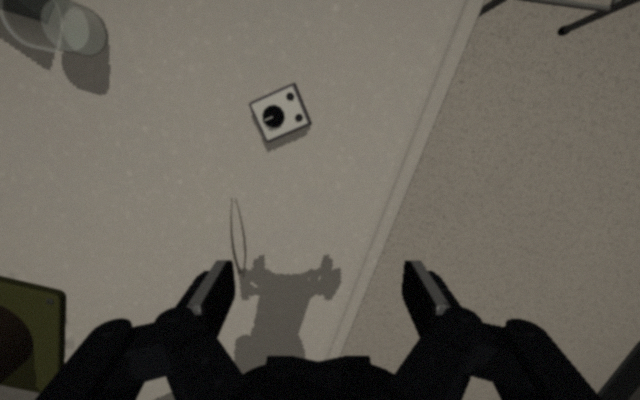

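The wrist view shows the dial module at (281,114), dial to the left (+y) and sockets to the right. That agrees with the module's x axis being at about 129°, and its centre is at (0.438, -0.347).

servo_tool --steps '[85,0.0943,0.104,-0.15,0,0,0.0422,85,0.0943,0.104,-0.2,0,0,0.0422,85,0.0943,0.104,-0.2,0,0,0.0422,85,0,0,-0.15,0,0,0,85,0,0,0,0,0,0]' --newtons 40

```text
time_s: 3.5
tool_pos: [0.4313, -0.3485, 0.1113]
orientation: [-0.002, 0.943, 0.332, -0.002]
force: [0.6, 1.0, 0.5]
finger_gap: 0.0847
grip_force: 0.0
```

Run:
```python
from h import *
p=camera("wrist"); save(p,"w3.png")
print(module(p)); s=state(); print(s["tool_pos"],s["orientation"],s["joint_pos"])
from scipy.spatial.transform import Rotation as R
q=s["orientation"]; print(R.from_quat(np.r_[q[1:],q[0]]).as_matrix())
```

```text
Traceback (most recent call last):
  File "h.py", line 16, in module
    w=cloud(p);m=masks_of(p,name)[0]; r=m["region"]&(w[...,2]>lo)&(w[...,2]<.05); q=w[r]
                 ~~~~~~~~~~~~~~~~^^^
IndexError: list index out of range
```

servo_tool --steps '[85,0.034,0.005,-0.13,0,0,0.002,85,0,0,-0.12,0,0,0,85,0,0,-0.1,0,0,0,85,0,0,-0.08,0,0,0,85,0,0,0,0,0,0,52,0,0,0,0,0,0,50,0,0,0,0,0,0,50,0,0,0,0,0,0,50,0,0,0,0,0,0,50,0,0,0,0,0,0,50,0,0,0,0,0,0]' --newtons 40

```text
time_s: 4.97
tool_pos: [0.4417, -0.3488, 0.0286]
orientation: [0.001, 0.942, 0.336, 0.001]
force: [-1.3, 1.0, 6.1]
finger_gap: 0.0552
grip_force: 43.9
```

servo_tool --steps '[50,0,0,0.15,0,0,0,50,0,0,0.25,0,0,0,50,0,0,0.3,0,0,0,50,0,0,0.3,0,0,0,50,0,0,0,0,0,0]'

```text
time_s: 5.6
tool_pos: [0.4438, -0.3503, 0.233]
orientation: [0.005, 0.942, 0.336, 0.003]
force: [0.3, -0.2, -1.8]
finger_gap: 0.0549
grip_force: 43.2
```

```bash
cat >> h.py <<'E'
from scipy.spatial.transform import Rotation as Ro
az=np.radians(-20.7);s_,c_=np.sin(np.radians(35)),np.cos(np.radians(35))
N=np.array([s_*np.cos(az),s_*np.sin(az),c_]); Y=np.array([np.sin(az),-np.cos(az),0]); X=np.cross(Y,N)
O=np.array([.5274,.0056,.0615]); D=np.stack([X,Y,N],1)
def dk(w): return (w-O)@D        # world -> deck
def go(deckpos,tool,dpos=True):
    "delta from current to TCP at deck coords (m), tool = columns tool axes in deck"
    s=state();q=s["orientation"];R0=Ro.from_quat(np.r_[q[1:],q[0]])
    T=O+D@np.array(deckpos); Rt=Ro.from_matrix(D@np.array(tool,float))
    rv=(Rt*R0.inv()).as_rotvec()
    print("tcp deck",dk(s["tool_pos"])*1000,"target world",T,"shift units",(T-s["tool_pos"])/.2,"rot units",rv/np.pi,"deg",np.degrees(np.linalg.norm(rv)),"F deck",s["force"]@D,"gap",s["finger_gap"],"t",s["time_s"])
MOD=np.array([[0,-1,0],[-1,0,0],[0,0,-1]]) # tool y=-deck x, tool x=-deck y, z=-n
E
python3 - <<'E'
from h import *
go([-.008,-.070,.0286+.06],MOD); print(state()["joint_pos"])
p=camera("scene"); 
m=masks_of(p,"dial_module"); print([(a["confidence"],np.nanmedian(cloud(p)[a["region"]],0)) for a in m])
E
```

```text
tcp deck [ 59.4234 362.5    167.7774] target world [0.6058 0.0508 0.1295] shift units [ 0.8103  2.0055 -0.5177] rot units [0.1163 0.163  0.1618] deg 46.33332274715032 F deck [-1.3076  0.1416 -1.3005] gap 0.05494291217720312 t 5.6
[-0.6682  0.3298 -0.0916  1.138  -0.      1.7885]
[(0.86, array([ 0.4482, -0.3369,  0.2293]))]
```

servo_tool --steps '[50,0.09,0.223,0,0,0,0,50,0.09,0.223,0,0,0,0,50,0.09,0.223,0,0.0194,0.0272,0.027,50,0.09,0.223,0,0.0194,0.0272,0.027,50,0.09,0.223,0,0.0194,0.0272,0.027,50,0.09,0.223,0,0.0194,0.0272,0.027,50,0.09,0.223,0,0.0194,0.0272,0.027,50,0.09,0.223,0,0.0194,0.0272,0.027,50,0.09,0.223,0,0,0,0,50,0,0,-0.1,0,0,0,50,0,0,0,0,0,0]'

```text
time_s: 7.08
tool_pos: [0.6019, 0.0538, 0.2034]
orientation: [-0.253, 0.782, 0.542, -0.178]
force: [-0.1, 0.5, -0.6]
finger_gap: 0.0551
grip_force: 43.2
```

Run:
```python
from h import *
go([-.008,-.070,.0286+.06],MOD); print(state()["joint_pos"])
```

```text
tcp deck [ 38.2452 -71.4482 146.4224] target world [0.6058 0.0508 0.1295] shift units [ 0.0195 -0.0151 -0.3695] rot units [-0.0006 -0.006  -0.0012] deg 1.0996334125785878 F deck [-0.0899 -0.4043 -0.6706] gap 0.055110397974650484 t 7.075
[-0.0086  0.903   0.6831  1.9518  0.1989  1.8595]
```

servo_tool --steps '[50,0.01,-0.007,-0.17,0,-0.003,-0.0006,50,0.01,-0.008,-0.15,0,-0.003,-0.0006,50,0,0,-0.05,0,0,0,50,0,0,0,0,0,0]'

```text
time_s: 7.58
tool_pos: [0.6063, 0.0497, 0.1333]
orientation: [-0.247, 0.785, 0.542, -0.168]
force: [0.2, -0.4, -1.0]
finger_gap: 0.0556
grip_force: 43.2
```

Run:
```python
from h import *
go([-.008,-.070,.0286],MOD); print(state()["joint_pos"])
for n in ["scene","top","wrist"]:
    p=camera(n); w=cloud(p)
    for th in ["dial_module"]:
        for m in masks_of(p,th)[:1]:
            q=dk(w[m["region"]])*1000; print(n,th,m["confidence"],m["xy"],np.nanpercentile(q,[2,50,98],axis=0))
    if n=="scene":
        # side of clamp, display, rail in deck coords
        cv2.imwrite("pics/s4.png",cv2.resize(cv2.cvtColor(p["image"],cv2.COLOR_RGB2BGR)[150:310,190:390],None,fx=3.5,fy=3.5))
    if n=="wrist": save(p,"w4.png")
    g=dk(w.reshape(-1,3))*1000
    for nm,x0,x1,y0,y1,z0,z1 in [("rail",-10,10,-225,-195,9,13),("rail",-10,10,-125,-100,9,13),("rail",-10,10,-45,-20,9,13),("disp",-38,22,-25,80,28,37),("clamp",-30,18,-220,-120,22,30),("tab",-20,20,-220,-120,50,66),("panel",-60,-40,-200,50,-6,6)]:
        k=(g[:,0]>x0)&(g[:,0]<x1)&(g[:,1]>y0)&(g[:,1]<y1)&(g[:,2]>z0)&(g[:,2]<z1)
        if k.sum()>5: print(n,nm,k.sum(),np.percentile(g[k],[2,50,98],axis=0).round(1).tolist())
```

```text
tcp deck [ -6.5138 -69.17    92.154 ] target world [0.5736 0.063  0.0803] shift units [-0.1633  0.0662 -0.2646] rot units [-0.0008  0.0015  0.0008] deg 0.3399819143353536 F deck [-0.8233  0.2831 -0.5934] gap 0.05559802324683194 t 7.575
[-0.0154  0.9156  0.5426  1.7754  0.1992  1.8586]
scene dial_module 0.87 [251.3, 212.9] [[-25.7549 -92.931   64.4275]
 [ 17.7518 -83.5785  80.5523]
 [ 23.2015 -45.6826  98.9817]]
scene rail 27 [[-9.0, -222.8, 9.4], [-1.9, -210.0, 10.6], [4.0, -199.6, 12.5]]
scene rail 21 [[-6.9, -123.8, 9.5], [-0.9, -113.7, 10.5], [2.5, -104.0, 11.9]]
scene rail 17 [[-4.2, -42.6, 9.4], [-0.1, -30.4, 10.9], [5.2, -21.4, 11.8]]
scene disp 288 [[-35.7, -4.8, 28.7], [0.8, 25.4, 34.1], [21.4, 61.4, 36.5]]
scene clamp 149 [[-27.3, -200.7, 22.9], [4.8, -179.4, 26.8], [17.1, -162.7, 29.5]]
scene tab 59 [[-17.4, -201.6, 50.4], [2.0, -198.2, 58.4], [9.6, -191.2, 62.7]]
scene panel 171 [[-59.6, -197.6, -1.5], [-50.2, -77.9, -0.1], [-41.2, -4.5, 1.1]]
top rail 14 [[-4.8, -223.7, 9.2], [-0.8, -217.9, 11.2], [2.7, -213.3, 12.1]]
top disp 31 [[-37.0, 56.4, 30.2], [-27.4, 62.6, 32.6], [-10.6, 65.5, 35.4]]
wrist dial_module 0.61 [321.1, 273.1] [[-33.2617 -92.7879  68.4304]
 [ -7.5461 -78.6184  94.2413]
 [ 19.3015 -47.8575 103.4774]]
wrist rail 350 [[-6.6, -124.5, 9.1], [-3.1, -112.7, 10.2], [0.4, -100.6, 11.9]]
wrist disp 2165 [[-36.8, 7.6, 31.5], [-8.2, 19.9, 33.9], [19.8, 34.1, 35.4]]
wrist clamp 5150 [[-29.2, -196.4, 23.9], [-5.8, -177.2, 26.2], [16.0, -160.7, 28.0]]
wrist tab 1355 [[-19.5, -196.4, 51.1], [-6.7, -192.3, 60.2], [6.3, -189.8, 62.1]]
wrist panel 5908 [[-59.6, -197.9, -2.6], [-50.7, -138.2, -1.2], [-40.5, 37.3, 0.1]]
```

View pics/s4.png

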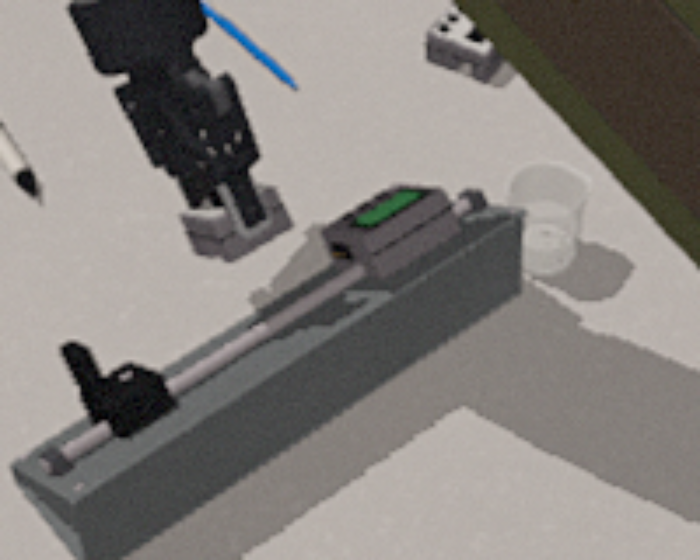

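View pics/w4.png

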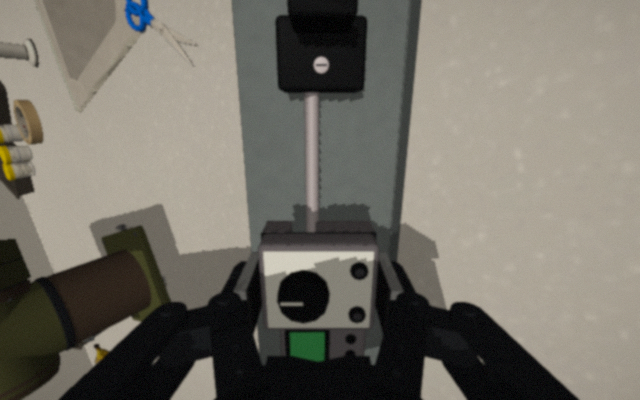

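The wrist view has the module held square, dial on the upslope (left) side. The rail runs down column ~312 to the module's edge at row ~225, and the clamp is at the top (277–365). I'll measure the rail offset against the held module in this one image.

```bash
cat >> h.py <<'E'
def ray(p,uv,zd):
    "intersect pixel ray with deck plane z=zd (m) -> deck mm"
    R,t=ext(p);K=np.array(p["camera_matrix"]);C=-R.T@t
    d=R.T@np.linalg.inv(K)@np.array([uv[0],uv[1],1.]); c=dk(C); dd=D.T@d
    return (c+dd*(zd-c[2])/dd[2])*1000
E
python3 - <<'E'
from h import *
p=camera("wrist"); g=cv2.cvtColor(p["image"],cv2.COLOR_RGB2GRAY).astype(float)
z=dk(state()["tool_pos"])[2]
for r0 in (110,150,190):
    l=g[r0-8:r0+8,270:360].mean(0); k=np.where(l>(l.max()+np.median(l))/2)[0]+270; print(r0,k.min(),k.max(),"rail x",ray(p,[(k.min()+k.max())/2,r0],.010), ray(p,[k.min()-.5,r0],.007)[0],ray(p,[k.max()+.5,r0],.007)[0])
for r0 in (260,275,310):
    l=g[r0-4:r0+4].mean(0); print(r0,l[250:272].astype(int),l[366:388].astype(int))
for c in (262,377): print(ray(p,[c,265],z+.0014))
for c in (277,365): print("clamp",ray(p,[c,80],.0275))
print(z)
E
```

```text
110 307 314 rail x [  -2.3536 -149.1144   10.    ] 0.3570176045380206 -4.969609582554858
150 308 315 rail x [  -2.9005 -123.0194   10.    ] -0.08524432681546006 -5.637280663056009
190 308 315 rail x [ -2.7816 -94.6193  10.    ] 0.15791480416161174 -5.63910932983519
260 [ 75  74  73  74  74  71  65  58  57  71  84  93 114 151 185 199 203 203
 203 203 203 204] [167 178 180 177 176 171 163 137  98  77  71  66  56  53  62  67  68  67
  69  71  74  71]
275 [ 66  57  41  25  14  10   8   8  13  25  44  58  67  88 130 162 175 174
 173 173 169 166] [ 56  81 105 121 127 121 101  74  59  53  41  26  12   9   7   8  11  19
  34  48  56  61]
310 [ 10   8   9   8   9   7   7   7   9  18  31  43  50  53  56  61  80 106
 122 127 127 129] [123 125 125 112  90  67  55  52  48  41  30  20  10   7   6   5   7   6
   5  10  12  15]
[ 18.643  -83.2021  94.7063]
[-33.6069 -83.0915  94.7063]
clamp [  16.7598 -165.9488   27.5   ]
clamp [ -34.4814 -166.1223   27.5   ]
0.09330629987927037
```

servo_tool --steps '[50,-0.055,0.0225,-0.097,0,0,0,50,-0.0545,0.023,-0.0965,0,0.001,0,50,0,0,0,0,0,0,50,0,0,0,0,0,0]'

```text
time_s: 8.43
tool_pos: [0.5857, 0.0593, 0.0954]
orientation: [-0.247, 0.785, 0.542, -0.168]
force: [1.0, -0.2, -0.1]
finger_gap: 0.0549
grip_force: 43.2
```

Run:
```python
from h import *
go([-.0093,-.070,.0286],MOD)
p=camera("wrist"); g=cv2.cvtColor(p["image"],cv2.COLOR_RGB2GRAY).astype(float); save(p,"w5.png")
z=dk(state()["tool_pos"])[2]
for r0 in (60,100,150,180):
    l=g[r0-8:r0+8,270:360].mean(0); k=np.where(l>(l.max()+np.median(l))/2)[0]+270; print(r0,k.min(),k.max(),ray(p,[(k.min()+k.max())/2,r0],.010))
for r0 in (255,260,275):
    l=g[r0-4:r0+4].mean(0); print(r0,l[250:276].astype(int),l[366:390].astype(int))
for c in (262,377): print(ray(p,[c,265],z+.0014))
p=camera("scene"); cv2.imwrite("pics/s5.png",cv2.resize(cv2.cvtColor(p["image"],cv2.COLOR_RGB2BGR)[170:290,220:350],None,fx=4.5,fy=4.5,interpolation=cv2.INTER_CUBIC))
```

```text
tcp deck [ -9.6557 -70.8165  48.1757] target world [0.5746 0.0626 0.0796] shift units [-0.0553  0.0165 -0.0792] rot units [-0.0008  0.0016  0.0005] deg 0.3347452144665242 F deck [-0.9204 -0.1439  0.5297] gap 0.054916790201845644 t 8.425
60 307 324 [  -8.5467 -173.6088   10.    ]
100 299 310 [  -2.9845 -155.2769   10.    ]
150 299 309 [  -2.4076 -130.1944   10.    ]
180 300 310 [  -2.7443 -113.8273   10.    ]
255 [ 70  74  72  73  73  73  71  70  75  82  91 100 121 159 186 194 195 196
 196 196 196 196 196 196 197 196] [191 194 198 199 199 198 191 167 128  99  86  80  70  64  67  71  73  73
  73  72  72  69  65  63]
260 [ 77  76  75  77  75  74  68  58  62  74  87  97 117 157 190 204 208 209
 208 208 209 208 209 209 208 208] [156 165 176 179 178 177 165 136 100  76  68  64  55  51  59  67  71  71
  69  70  73  74  72  67]
275 [ 68  58  42  26  14   9   8   6  13  26  46  59  69  87 126 160 177 179
 177 173 170 169 168 165 163 160] [ 57  84 108 126 130 124 103  78  61  54  43  27  13   8   8   8  13  21
  34  48  59  63  65  65]
[ 15.5624 -84.2163  49.8614]
[-36.4666 -84.1732  49.8614]
```

View pics/w5.png

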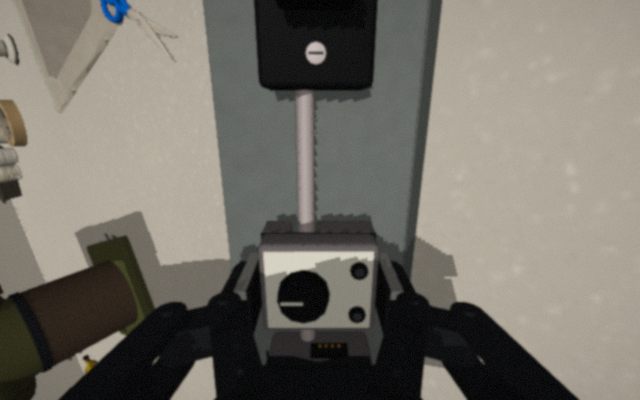

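View pics/s5.png

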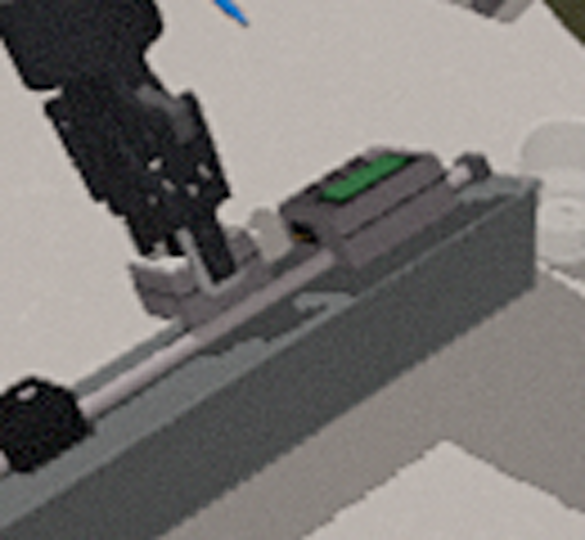

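The rail sits 7.7 mm upslope of the held module's centre (8 wanted), and the gold contacts show on the display's side at (328,347). Lowering along the panel normal.

servo_tool --steps '[50,-0.0134,0.0051,-0.0205,0,0,0,50,-0.0134,0.0051,-0.0205,0,0,0,50,-0.0107,0.0041,-0.0164,0,0,0,50,-0.008,0.003,-0.0123,0,0,0,50,0,0,0,0,0,0,50,0,0,0,0,0,0]'

```text
time_s: 9.28
tool_pos: [0.576, 0.0628, 0.0807]
orientation: [-0.247, 0.785, 0.542, -0.169]
force: [0.4, -1.0, -0.6]
finger_gap: 0.0551
grip_force: 43.2
```

Run:
```python
from h import *
go([-.0097,-.070,.0286],MOD)
p=camera("wrist"); g=dk(cloud(p).reshape(-1,3))*1000; 
m=masks_of(p,"dial_module")[0]; q=dk(cloud(p)[m["region"]])*1000
print(np.nanpercentile(q,[2,25,50,75,98],axis=0))
k=(np.abs(g[:,0]+50)<9)&(g[:,1]>-200)&(g[:,1]<-110)&(np.abs(g[:,2])<6); print("panel z",np.median(g[k,2]))
```

```text
tcp deck [ -9.6967 -70.6841  30.2524] target world [0.5749 0.0625 0.0794] shift units [-0.0056 -0.0015 -0.0068] rot units [-0.0007  0.0013  0.0005] deg 0.28565621828008747 F deck [-0.9508  0.7776 -0.029 ] gap 0.055091769997587955 t 9.275
[[-36.1363 -93.4234   5.4734]
 [-23.8255 -90.5267  29.6438]
 [-10.6882 -79.2464  30.7406]
 [  3.4271 -66.3019  31.698 ]
 [ 16.1025 -48.6461  39.9823]]
panel z -1.2147245038410452
```

servo_tool --steps '[50,-0.0027,0.001,-0.0041,0,0,0,50,-0.0027,0.001,-0.0041,0,0,0,50,-0.0027,0.001,-0.0041,0,0,0,50,0,0,0,0,0,0,50,0,0,0,0,0,0]'

```text
time_s: 10.0
tool_pos: [0.5752, 0.0631, 0.0794]
orientation: [-0.247, 0.785, 0.542, -0.168]
force: [3.5, -1.4, 5.2]
finger_gap: 0.0554
grip_force: 44.0
```

Run:
```python
from h import *
go([-.0097,-.070,.0286],MOD)
```

```text
tcp deck [ -9.6949 -70.7069  28.6373] target world [0.5749 0.0625 0.0794] shift units [-0.0013 -0.0033 -0.0002] rot units [-0.0007  0.002   0.0006] deg 0.3991776863719599 F deck [-0.0917  0.0547  6.401 ] gap 0.05537778912232805 t 10.0
```

Contact is purely normal at 6.4 N, at the expected seating height. Releasing and backing off.

servo_tool --steps '[60,0,0,0,0,0,0,80,0,0,0,0,0,0,80,0,0,0,0,0,0,80,0,0,0,0,0,0,80,0.053,-0.02,0.082,0,0,0,80,0.106,-0.04,0.164,0,0,0,80,0.106,-0.04,0.164,0,0,0,80,0,0,0,0,0,0]'

```text
time_s: 11.0
tool_pos: [0.6296, 0.0428, 0.1621]
orientation: [-0.246, 0.786, 0.543, -0.166]
force: [0.8, 0.1, -0.3]
finger_gap: 0.0798
grip_force: 0.0
```

Run:
```python
from h import *
TAB=np.array([[1,0,0],[0,-1,0],[0,0,-1]])   # tool x=+deck x, tool y=-deck y
TAB2=np.array([[-1,0,0],[0,1,0],[0,0,-1]])
print(state()["joint_pos"])
p=camera("wrist"); save(p,"w6.png"); w=cloud(p)
m=masks_of(p,"dial_module")[0]; q=dk(w[m["region"]])*1000; f=q[(q[:,2]>24)&(q[:,2]<36)]
print(m["xy"],np.nanpercentile(f,[2,25,50,75,98],axis=0))
A=np.c_[f[:,:2],np.ones(len(f))]; print("face tilt deg",np.degrees(np.linalg.lstsq(A,f[:,2],rcond=None)[0][:2]))
g=dk(w.reshape(-1,3))*1000
for nm,x0,x1,y0,y1,z0,z1 in [("disp",-38,22,-25,80,28,37),("clamp",-40,25,-220,-120,22,30),("tab",-35,25,-230,-120,45,66)]:
        k=(g[:,0]>x0)&(g[:,0]<x1)&(g[:,1]>y0)&(g[:,1]<y1)&(g[:,2]>z0)&(g[:,2]<z1)
        if k.sum()>5: print(nm,k.sum(),np.percentile(g[k],[2,50,98],axis=0).round(1).tolist())
for th in ["clamp_tab","clamp_face"]:
    for a in mark_of(p,th)[:1]: print(th,a["confidence"],a["xy"],ray(p,a["xy"],.045 if "tab" in th else .0145))
for T in (TAB,TAB2): go([-.006,-.197,.11],T)
```

```text
[-0.0237  0.9579  0.7124  1.8992  0.1946  1.8516]
[321.1, 209.1] [[-39.0435 -92.9568  26.1162]
 [-28.4128 -85.1264  28.5046]
 [-17.0859 -75.1378  29.0691]
 [  2.4806 -58.71    29.6258]
 [ 14.2569 -47.4714  32.8401]]
face tilt deg [-0.3476  0.6947]
disp 4359 [[-36.9, -3.7, 29.1], [-8.4, 25.3, 33.3], [19.9, 61.9, 35.3]]
clamp 3941 [[-33.7, -196.8, 23.8], [-9.3, -177.4, 26.2], [15.8, -160.6, 28.0]]
tab 1389 [[-23.9, -200.8, 46.6], [-8.7, -193.8, 60.1], [6.0, -189.9, 61.9]]
clamp_tab 0.72 [312.7, 33.8] [  -7.2478 -194.5923   45.    ]
clamp_face 0.71 [315.3, 95.0] [  -8.8376 -160.33     14.5   ]
tcp deck [ -8.9245 -70.5617 125.3739] target world [0.6607 0.1658 0.1482] shift units [ 0.171   0.6112 -0.0546] rot units [ 0.2673 -0.1017  0.4099] deg 89.97399613606308 F deck [-0.0033 -0.2857 -0.2018] gap 0.08017477053917015 t 11.2
tcp deck [ -8.9245 -70.5617 125.3739] target world [0.6607 0.1658 0.1482] shift units [ 0.171   0.6112 -0.0546] rot units [-0.2686  0.1024 -0.4093] deg 90.02626661352416 F deck [-0.0033 -0.2857 -0.2018] gap 0.08017477053917015 t 11.2
```

View pics/w6.png

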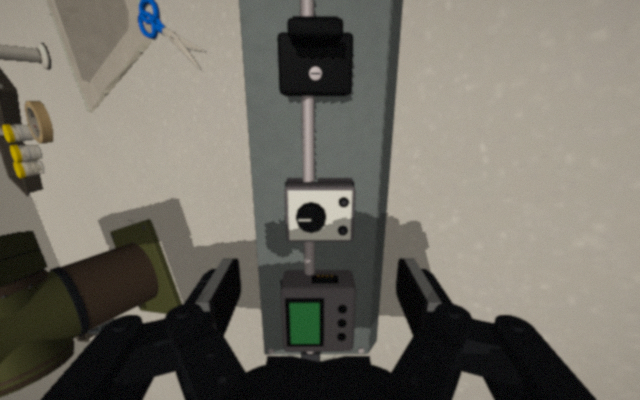

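The module is hung square on the rail at (320,210), dial upslope, aligned with the clamp and the display unit, and the contacts face it at (325,278). Next is the clamp tab.

servo_tool --steps '[50,0.0191,0.0668,-0.0064,0.0297,-0.0113,0.0456,50,0.0191,0.0668,-0.0064,0.0297,-0.0113,0.0456,50,0.0191,0.0668,-0.0064,0.0297,-0.0113,0.0456,50,0.0191,0.0668,-0.0064,0.0297,-0.0113,0.0456,50,0.0191,0.0668,-0.0064,0.0297,-0.0113,0.0456,50,0.0191,0.0668,-0.0064,0.0297,-0.0113,0.0456,50,0.0191,0.0668,-0.0064,0.0297,-0.0113,0.0456,50,0.0191,0.0668,-0.0064,0.0297,-0.0113,0.0456,50,0.0191,0.0668,-0.0064,0.0297,-0.0113,0.0456,50,0,0,0,0,0,0,50,0,0,0,0,0,0]'

```text
time_s: 12.58
tool_pos: [0.6611, 0.1633, 0.1482]
orientation: [-0.297, 0.172, 0.938, 0.054]
force: [0.9, -0.1, -0.1]
finger_gap: 0.0501
grip_force: 0.0
```

```bash
cat >> h.py <<'E'
TAB=np.array([[1,0,0],[0,-1,0],[0,0,-1]])
E
python3 - <<'E'
from h import *
go([-.007,-.1953,.054],TAB); print(state()["joint_pos"])
for n in ("wrist","scene"):
    p=camera(n); w=cloud(p); g=dk(w.reshape(-1,3))*1000
    for nm,x0,x1,y0,y1,z0,z1 in [("clamp",-40,25,-220,-120,22,30),("tab",-35,25,-230,-150,48,66)]:
        k=(g[:,0]>x0)&(g[:,0]<x1)&(g[:,1]>y0)&(g[:,1]<y1)&(g[:,2]>z0)&(g[:,2]<z1)
        if k.sum()>5: print(n,nm,k.sum(),np.percentile(g[k],[2,50,98],axis=0).round(1).tolist())
E
```

```text
tcp deck [  -7.0912 -194.7854  110.8188] target world [0.6308 0.1753 0.1017] shift units [-0.1519  0.0601 -0.2325] rot units [-0.0001 -0.0005  0.0005] deg 0.13859036707640862 F deck [-0.7375 -0.2174  0.4382] gap 0.050123817146162854 t 12.575
[0.124  1.0838 0.9572 2.     0.2723 0.4089]
wrist clamp 2729 [[-32.4, -198.2, 23.6], [-3.7, -177.0, 26.2], [16.8, -161.8, 27.8]]
wrist tab 868 [[-22.4, -201.8, 50.1], [-5.7, -195.9, 60.2], [7.3, -190.8, 61.9]]
scene clamp 161 [[-30.4, -200.6, 22.3], [5.0, -180.1, 26.8], [19.4, -162.3, 29.3]]
scene tab 67 [[-21.7, -202.1, 48.6], [2.9, -197.8, 57.3], [9.3, -191.7, 62.4]]
```

servo_tool --steps '[50,-0.05,0.021,-0.0775,0,0,0,50,-0.05,0.021,-0.0775,0,0,0,50,-0.0507,0.0214,-0.0775,0,0,0,50,0,0,0,0,0,0,5,0,0,0,0,0,0,5,0,0,0,0,0,0,5,0,0,0,0,0,0,5,0,0,0,0,0,0,5,0,0,0,0,0,0,5,0,0,0,0,0,0]' --newtons 40

```text
time_s: 13.92
tool_pos: [0.6323, 0.1756, 0.1029]
orientation: [-0.295, 0.171, 0.939, 0.055]
force: [2.8, -3.7, 6.1]
finger_gap: 0.0091
grip_force: 40.8
```

Run:
```python
from h import *
go([-.007,-.130,.054],TAB)
```

```text
tcp deck [  -7.4253 -196.0789   55.7225] target world [0.6077 0.1142 0.1017] shift units [-0.123  -0.3067 -0.0058] rot units [-0.0005  0.0008  0.    ] deg 0.1689008704471817 F deck [0.2962 2.4838 7.2168] gap 0.009081971440175217 t 13.925
```

servo_tool --steps '[5,-0.0088,-0.0234,0,0,0,0,5,-0.0177,-0.0468,0,0,0,0,5,-0.0177,-0.0468,0,0,0,0,5,-0.0177,-0.0468,0,0,0,0,5,-0.0177,-0.0468,0,0,0,0,5,-0.0177,-0.0468,0,0,0,0,5,-0.0088,-0.0234,0,0,0,0,5,0,0,0,0,0,0]'

```text
time_s: 14.92
tool_pos: [0.612, 0.1216, 0.103]
orientation: [-0.294, 0.171, 0.939, 0.057]
force: [5.0, 1.7, 5.0]
finger_gap: 0.0092
grip_force: 40.7
```

```bash
cat > look.py <<'E'
from h import *
import sys
go([-.007,-.08,.054],TAB)
for n in ("wrist","scene","top"):
    p=camera(n); w=cloud(p); g=dk(w.reshape(-1,3))*1000
    if len(sys.argv)>1 and n=="wrist": save(p,sys.argv[1]+"w.png")
    if len(sys.argv)>1 and n=="scene": cv2.imwrite("pics/%ss.png"%sys.argv[1],cv2.resize(cv2.cvtColor(p["image"],cv2.COLOR_RGB2BGR)[170:290,210:350],None,fx=5,fy=5,interpolation=cv2.INTER_CUBIC))
    for nm,x0,x1,y0,y1,z0,z1 in [("disp",-38,22,-15,80,31.5,37),("tab",-35,25,-230,-50,48,64)]:
        k=(g[:,0]>x0)&(g[:,0]<x1)&(g[:,1]>y0)&(g[:,1]<y1)&(g[:,2]>z0)&(g[:,2]<z1)
        if k.sum()>5: print(n,nm,k.sum(),np.percentile(g[k],[2,50,98],axis=0).round(1).tolist())
    for m in masks_of(p,"dial_module")[:1]:
        q=dk(w[m["region"]])*1000; f=q[(q[:,2]>25)&(q[:,2]<41)]; print(n,"dial",m["confidence"],m["xy"],np.nanpercentile(f,[2,50,98],axis=0).round(1).tolist())
E
python3 look.py
```

```text
tcp deck [  -7.4539 -138.4399   55.8557] target world [0.59   0.0675 0.1017] shift units [-0.11   -0.2708 -0.0063] rot units [-0.0018  0.0016  0.0005] deg 0.4425404948032355 F deck [-0.4836 -3.3328  6.4879] gap 0.009188004052016127 t 14.925
wrist disp 6683 [[-36.7, -3.3, 31.7], [-9.1, 13.2, 33.4], [19.7, 37.7, 35.4]]
wrist tab 2466 [[-21.9, -156.0, 48.7], [-0.5, -139.1, 60.0], [7.4, -122.0, 63.4]]
wrist dial 0.56 [201.3, 251.9] [[-36.4, -93.3, 26.0], [-4.8, -72.3, 29.4], [15.5, -48.1, 38.5]]
scene disp 242 [[-35.4, -4.0, 31.9], [-2.7, 27.0, 34.4], [20.5, 60.9, 36.5]]
scene tab 144 [[-12.5, -157.6, 48.4], [0.3, -141.5, 56.7], [8.4, -121.9, 63.6]]
scene dial 0.72 [266.7, 237.7] [[-31.2, -94.1, 25.4], [2.7, -75.4, 30.1], [17.2, -48.7, 39.2]]
top disp 580 [[-36.3, -1.8, 31.9], [-6.3, 31.9, 34.5], [21.2, 63.7, 36.8]]
```

servo_tool --steps '[5,-0.0106,-0.0281,0,0,0,0,5,-0.0106,-0.0281,0,0,0,0,5,-0.0106,-0.0281,0,0,0,0,5,-0.0106,-0.0281,0,0,0,0,5,-0.0106,-0.0281,0,0,0,0,5,-0.0106,-0.0281,0,0,0,0,5,-0.0106,-0.0281,0,0,0,0,5,0,0,0,0,0,0]'

```text
time_s: 16.23
tool_pos: [0.5974, 0.0829, 0.103]
orientation: [-0.294, 0.171, 0.939, 0.058]
force: [4.9, 4.2, 5.0]
finger_gap: 0.0093
grip_force: 40.8
```

```bash
python3 look.py a
```

```text
tcp deck [ -7.5021 -97.0581  55.8993] target world [0.59   0.0675 0.1017] shift units [-0.0372 -0.0771 -0.0063] rot units [-0.0021  0.0017  0.0006] deg 0.5012211878593383 F deck [ 0.3258 -5.6628  5.9246] gap 0.009347508097941978 t 16.225
wrist disp 11853 [[-36.4, -2.5, 31.7], [-5.2, 28.4, 33.5], [19.9, 61.4, 35.5]]
wrist tab 2467 [[-21.9, -114.7, 48.8], [-0.5, -97.8, 60.1], [7.3, -80.7, 63.4]]
wrist dial 0.97 [213.1, 251.0] [[-35.7, -62.3, 26.2], [-4.5, -40.7, 29.4], [15.4, -17.1, 38.5]]
scene disp 237 [[-36.4, -4.1, 31.8], [-3.3, 27.2, 34.5], [20.8, 61.9, 36.5]]
scene tab 134 [[-14.8, -116.3, 48.6], [0.3, -101.6, 56.9], [7.3, -80.3, 63.7]]
scene dial 0.83 [276.3, 228.1] [[-33.4, -62.6, 25.4], [2.8, -45.0, 30.4], [17.5, -18.0, 39.3]]
top disp 371 [[-36.6, 18.1, 31.9], [-9.5, 44.3, 34.7], [21.2, 64.4, 36.7]]
top dial 0.69 [409.6, 167.5] [[-156.6, 222.3, 30.4], [-151.8, 238.1, 36.6], [-144.0, 256.2, 40.3]]
```

View pics/aw.png

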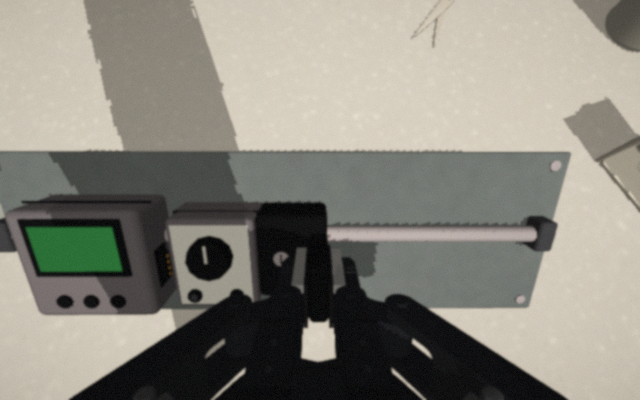

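The wrist view shows the clamp touching the module (167–258), with a gap of about 12 mm to the display unit and the sprung contacts visible at (165,265).

servo_tool --steps '[5,-0.0053,-0.014,0,0,0,0,5,-0.0053,-0.014,0,0,0,0,5,-0.0035,-0.0094,0,0,0,0,5,0,0,0,0,0,0]'

```text
time_s: 17.02
tool_pos: [0.595, 0.0763, 0.103]
orientation: [-0.293, 0.171, 0.939, 0.059]
force: [6.1, 6.1, 4.4]
finger_gap: 0.0093
grip_force: 40.7
```

servo_tool --steps '[5,-0.0018,-0.0047,0,0,0,0,5,-0.0018,-0.0047,0,0,0,0,5,0,0,0,0,0,0]'

```text
time_s: 17.4
tool_pos: [0.5944, 0.075, 0.103]
orientation: [-0.293, 0.171, 0.939, 0.059]
force: [7.1, 8.5, 4.6]
finger_gap: 0.0099
grip_force: 40.7
```

```bash
python3 look.py
```

```text
tcp deck [ -7.4909 -88.5728  55.9087] target world [0.59   0.0675 0.1017] shift units [-0.0222 -0.0375 -0.0064] rot units [-0.0027  0.0021  0.0007] deg 0.634590194767774 F deck [ -0.3466 -10.4362   5.8896] gap 0.009853854304794499 t 17.4
wrist disp 11891 [[-36.5, -2.5, 31.7], [-5.4, 28.6, 33.6], [19.9, 61.7, 35.4]]
wrist tab 2475 [[-22.1, -106.2, 48.6], [-0.5, -89.3, 60.0], [7.4, -72.1, 63.4]]
wrist dial 0.69 [212.7, 252.1] [[-35.3, -53.8, 26.2], [-4.4, -32.4, 29.4], [15.4, -9.3, 38.5]]
scene disp 245 [[-37.1, -3.9, 31.9], [-1.4, 26.9, 34.4], [21.0, 61.4, 36.5]]
scene tab 133 [[-15.7, -107.4, 48.5], [0.2, -92.9, 56.5], [7.1, -72.6, 63.4]]
scene dial 0.78 [281.2, 226.7] [[-34.4, -54.6, 25.3], [2.6, -37.8, 30.3], [17.1, -9.6, 39.4]]
top disp 270 [[-36.1, 27.2, 32.0], [-12.0, 49.8, 34.3], [20.6, 64.7, 36.5]]
```

servo_tool --steps '[5,-0.0018,-0.0047,0,0,0,0,5,-0.0018,-0.0047,0,0,0,0,5,0,0,0,0,0,0]'

```text
time_s: 18.08
tool_pos: [0.5939, 0.0733, 0.103]
orientation: [-0.293, 0.171, 0.939, 0.059]
force: [7.3, 7.6, 4.2]
finger_gap: 0.0091
grip_force: 40.7
```

servo_tool --steps '[5,-0.0018,-0.0047,0,0,0,0,5,0,0,0,0,0,0]'

```text
time_s: 18.32
tool_pos: [0.5938, 0.0732, 0.103]
orientation: [-0.293, 0.171, 0.939, 0.06]
force: [7.0, 9.8, 4.3]
finger_gap: 0.0093
grip_force: 40.8
```

```bash
python3 look.py b
```

```text
tcp deck [ -7.498  -86.6657  55.9416] target world [0.59   0.0675 0.1017] shift units [-0.0189 -0.0285 -0.0065] rot units [-0.0033  0.0024  0.0009] deg 0.7543811821569203 F deck [ -0.0437 -11.6696   5.3116] gap 0.009326471621947583 t 18.325
wrist disp 11959 [[-36.5, -2.4, 31.7], [-5.3, 28.7, 33.6], [19.9, 61.6, 35.4]]
wrist tab 2478 [[-21.9, -104.3, 48.7], [-0.5, -87.4, 60.0], [7.4, -70.2, 63.4]]
wrist dial 0.56 [215.0, 252.9] [[-35.4, -52.0, 26.2], [-4.5, -30.3, 29.4], [15.4, -7.0, 38.6]]
scene disp 236 [[-35.6, -3.1, 31.7], [-1.9, 26.8, 34.6], [20.7, 61.7, 36.6]]
scene tab 134 [[-14.8, -106.0, 48.5], [0.4, -91.5, 57.0], [7.3, -70.4, 63.7]]
scene dial 0.93 [280.6, 225.5] [[-34.9, -52.4, 25.8], [2.3, -36.9, 30.3], [16.6, -10.1, 39.4]]
top disp 248 [[-36.5, 31.0, 31.9], [-12.0, 51.4, 34.3], [19.3, 64.7, 36.7]]
```

View pics/bw.png

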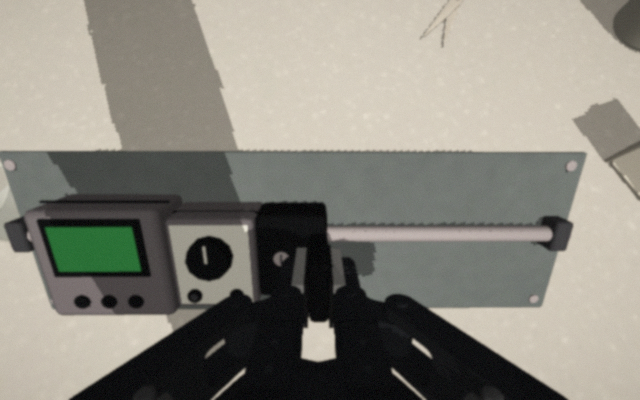

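The display unit's edge now overlaps the module's far edge at column ~177, so the remaining gap is small and hidden. I'll go by force from here.

servo_tool --steps '[5,-0.0018,-0.0047,0,0,0,0,5,0,0,0,0,0,0]'

```text
time_s: 18.88
tool_pos: [0.5938, 0.0731, 0.103]
orientation: [-0.293, 0.171, 0.939, 0.061]
force: [8.5, 13.5, 3.6]
finger_gap: 0.009
grip_force: 41.0
```

servo_tool --steps '[5,-0.0018,-0.0047,0,0,0,0,5,0,0,0,0,0,0]'

```text
time_s: 19.12
tool_pos: [0.5938, 0.0731, 0.1031]
orientation: [-0.293, 0.171, 0.939, 0.062]
force: [9.7, 15.8, 4.4]
finger_gap: 0.0093
grip_force: 41.3
```

```bash
python3 look.py
```

```text
tcp deck [ -7.4832 -86.5907  56.0189] target world [0.59   0.0675 0.1017] shift units [-0.0189 -0.0281 -0.0069] rot units [-0.0043  0.0029  0.0012] deg 0.963016205445728 F deck [ -0.3062 -18.2533   5.6063] gap 0.009263623691679218 t 19.125
wrist disp 12029 [[-36.3, -2.4, 31.8], [-5.2, 28.6, 33.6], [19.9, 61.7, 35.5]]
wrist tab 2484 [[-21.8, -104.2, 48.6], [-0.5, -87.3, 60.1], [7.4, -70.1, 63.6]]
scene disp 243 [[-35.7, -3.5, 31.8], [-1.9, 27.3, 34.5], [21.0, 62.1, 36.4]]
scene tab 135 [[-16.3, -105.6, 48.6], [0.8, -92.0, 56.6], [8.7, -69.2, 63.6]]
scene dial 0.8 [279.3, 227.1] [[-33.2, -52.1, 25.1], [2.9, -34.9, 30.2], [17.3, -7.3, 39.4]]
top disp 235 [[-36.4, 32.2, 31.9], [-12.3, 51.8, 34.4], [20.2, 64.5, 36.6]]
top dial 0.52 [341.2, 227.9] [nan, nan, nan]
  return np.nanmean(a, axis, out=out, keepdims=keepdims)
```

The force rises from 11.7 to 18 N with no further motion, so the module is home. I'll ease off about 1 mm, open a little and withdraw along the normal.

servo_tool --steps '[5,0.0018,0.0047,0,0,0,0,16,0,0,0,0,0,0,28,0,0,0,0,0,0,28,0,0,0,0,0,0,28,0,0,0,0,0,0]'

```text
time_s: 20.05
tool_pos: [0.5902, 0.0674, 0.1019]
orientation: [-0.296, 0.171, 0.938, 0.055]
force: [-0.0, 0.2, 0.5]
finger_gap: 0.028
grip_force: 0.0
```

```bash
python3 look.py c 2>/dev/null
```

```text
tcp deck [ -7.0588 -80.0516  54.2697] target world [0.59   0.0675 0.1017] shift units [-0.001   0.0001 -0.0009] rot units [-0.0007 -0.0002  0.0001] deg 0.1338356566205913 F deck [ 0.3767 -0.1672  0.4054] gap 0.027951669115352518 t 20.05
wrist disp 11872 [[-36.4, -2.3, 31.7], [-5.3, 28.5, 33.6], [19.9, 61.5, 35.4]]
wrist tab 2962 [[-21.6, -106.9, 48.7], [-0.3, -87.8, 59.6], [7.3, -54.6, 63.2]]
wrist dial 0.92 [225.6, 247.5] [[-30.6, -51.4, 26.2], [-1.4, -29.7, 29.4], [15.4, -6.6, 38.6]]
scene disp 244 [[-36.1, -4.1, 31.8], [-3.6, 26.5, 34.5], [20.9, 61.0, 36.4]]
scene tab 163 [[-19.1, -108.7, 48.4], [0.3, -88.4, 56.4], [7.7, -54.3, 63.2]]
scene dial 0.79 [280.1, 226.9] [[-30.1, -53.1, 25.4], [3.8, -34.9, 30.1], [17.4, -9.0, 39.6]]
top disp 205 [[-36.4, 35.6, 31.7], [-13.7, 53.1, 34.3], [18.8, 64.4, 36.6]]
```

servo_tool --steps '[28,0.0053,0.014,0,0,0,0,28,0.04,-0.015,0.06,0,0,0,28,0.1,-0.038,0.15,0,0,0,28,0.1,-0.038,0.2,0,0,0,28,0.05,0.1,0.2,0,0,0,28,0,0,0,0,0,0,28,0,0,0,0,0,0]'

```text
time_s: 21.22
tool_pos: [0.6446, 0.0725, 0.2209]
orientation: [-0.294, 0.171, 0.939, 0.055]
force: [0.0, 0.5, -1.0]
finger_gap: 0.0276
grip_force: 0.0
```

```bash
cat > fin.py <<'E'
from h import *
for n in ("wrist","scene","top"):
    p=camera(n); w=cloud(p); 
    for th in ("dial_module","socket_module","glass_beaker"):
        for m in masks_of(p,th)[:1]:
            q=dk(w[m["region"]])*1000; f=q[(q[:,2]>25)&(q[:,2]<34)]
            print(n,th,m["confidence"],m["xy"],np.nanmedian(w[m["region"]],0),np.nanpercentile(f,[2,50,98],axis=0).round(1).tolist() if th[0]=="d" and len(f) else "")
    g=dk(w.reshape(-1,3))*1000
    # height profile along y (x -38..-16 : clear of dial) around the joints
    for a,b in ((-60,-40),(-14,4)):
        pr=[]
        for y in range(a,b):
            k=(g[:,0]>-30)&(g[:,0]<-16)&(abs(g[:,1]-y)<.8)&(g[:,2]>-5)&(g[:,2]<45); pr.append((y,round(float(np.median(g[k,2])),0),round(float(g[k,2].min()),0)) if k.sum()>2 else (y,None))
        print(n,pr)
    if n=="wrist":
        k=(g[:,2]>55)&(g[:,2]<63)&(abs(g[:,0])<25)&(g[:,1]<-60)&(g[:,1]>-150); print("tab",np.percentile(g[k],[2,98],axis=0))
print(state()["time_s"])
E
python3 fin.py 2>/dev/null
```

```text
wrist socket_module 0.92 [17.9, 370.3] [ 0.6113 -0.2532  0.0184] 
wrist glass_beaker 0.58 [97.2, 194.8] [ 0.453  -0.1257  0.0511] 
wrist [(-60, 26.0, 25.0), (-59, 27.0, 25.0), (-58, 26.0, 25.0), (-57, 26.0, 25.0), (-56, 26.0, 25.0), (-55, 26.0, 25.0), (-54, 25.0, 24.0), (-53, 26.0, 22.0), (-52, 28.0, 22.0), (-51, 28.0, 27.0), (-50, 29.0, 28.0), (-49, 30.0, 29.0), (-48, 29.0, 29.0), (-47, 29.0, 28.0), (-46, 30.0, 28.0), (-45, 30.0, 28.0), (-44, 30.0, 28.0), (-43, 30.0, 28.0), (-42, 30.0, 28.0), (-41, 29.0, 28.0)]
wrist [(-14, 29.0, 28.0), (-13, 29.0, 29.0), (-12, 29.0, 28.0), (-11, 30.0, 29.0), (-10, 29.0, 28.0), (-9, 29.0, 28.0), (-8, 29.0, 28.0), (-7, 29.0, 27.0), (-6, 28.0, 27.0), (-5, 29.0, 25.0), (-4, 31.0, 25.0), (-3, 33.0, 31.0), (-2, 33.0, 31.0), (-1, 33.0, 32.0), (0, 33.0, 32.0), (1, 33.0, 32.0), (2, 33.0, 32.0), (3, 33.0, 32.0)]
tab [[-23.2466 -94.0962  55.8588]
 [  6.7307 -83.3969  61.9834]]
scene dial_module 0.89 [282.5, 225.3] [0.5404 0.0325 0.0848] [[-30.8, -52.4, 25.4], [4.6, -37.0, 29.9], [17.8, -8.2, 33.8]]
scene socket_module 0.56 [282.3, 226.3] [0.5405 0.033  0.0849
[... 506 characters left out ...]
0), (-2, None), (-1, None), (0, None), (1, None), (2, None), (3, 34.0, 34.0)]
top socket_module 0.57 [410.7, 167.5] [ 0.602  -0.2734  0.0301] 
top glass_beaker 0.88 [343.8, 230.7] [ 0.4616 -0.1192  0.0301] 
top [(-60, None), (-59, None), (-58, None), (-57, None), (-56, None), (-55, None), (-54, None), (-53, None), (-52, None), (-51, None), (-50, None), (-49, None), (-48, None), (-47, None), (-46, None), (-45, None), (-44, None), (-43, None), (-42, None), (-41, None)]
top [(-14, None), (-13, None), (-12, None), (-11, None), (-10, None), (-9, None), (-8, None), (-7, None), (-6, None), (-5, None), (-4, None), (-3, None), (-2, None), (-1, None), (0, None), (1, None), (2, None), (3, None)]
21.825
```

The depth profile runs across the module/display joint at -5/-4 mm with no visible gap. The tab reads about 1–2 mm further back than expected, so I'll check with a gentle push from behind using closed fingers.

Run:
```python
from h import *
go([-.007,-.118,.10],TAB);go([-.007,-.118,.044],TAB)
```

```text
tcp deck [  20.9593 -104.0613  180.3769] target world [0.6281 0.0937 0.1394] shift units [-0.0839  0.1062 -0.4094] rot units [-0.0008  0.0018  0.0004] deg 0.359238684066454 F deck [-0.3136 -0.2368 -0.6869] gap 0.02810881551769869 t 21.825
tcp deck [  20.9593 -104.0613  180.3769] target world [0.5981 0.105  0.0935] shift units [-0.2341  0.163  -0.6388] rot units [-0.0008  0.0018  0.0004] deg 0.359238684066454 F deck [-0.3136 -0.2368 -0.6869] gap 0.02810881551769869 t 21.825
```

servo_tool --steps '[0,-0.028,0.053,-0.1,0,0,0,0,-0.028,0.053,-0.15,0,0,0,0,-0.028,0,-0.16,0,0,0,0,0,0,0,0,0,0,0,-0.05,0.019,-0.0765,0,0,0,0,-0.05,0.019,-0.0765,0,0,0,0,-0.05,0.019,-0.0765,0,0,0,0,0,0,0,0,0,0]'

```text
time_s: 22.82
tool_pos: [0.598, 0.1052, 0.0942]
orientation: [-0.294, 0.171, 0.939, 0.056]
force: [-0.2, -0.8, 1.3]
finger_gap: 0.0002
grip_force: 0.0
```

servo_tool --steps '[0,-0.0053,-0.014,0,0,0,0,0,0,0,0,0,0,0]'

```text
time_s: 23.08
tool_pos: [0.5981, 0.1018, 0.0944]
orientation: [-0.292, 0.172, 0.939, 0.056]
force: [-0.1, -0.1, -0.5]
finger_gap: 0.0001
grip_force: 0.0
```

Run:
```python
from h import *
go([-.007,-.110,.044],TAB)
p=camera("wrist");g=dk(cloud(p).reshape(-1,3))*1000
k=(g[:,2]>55)&(g[:,2]<63)&(abs(g[:,0])<20)&(g[:,1]<-60)&(g[:,1]>-125); print(np.histogram(g[k,1],np.arange(-125,-70,2.5)))
```

```text
tcp deck [  -7.4677 -115.0056   45.3329] target world [0.5953 0.0976 0.0935] shift units [-0.0142 -0.0214 -0.0041] rot units [-0.0008  0.0025  0.0006] deg 0.4793764806125276 F deck [-0.2385  0.1648 -0.4626] gap 9.342177339317405e-05 t 23.075
(array([ 12,  48,  57, 266, 192,  59,  32,  13,   6,   4,   2,   0, 102,
       173, 147, 133,  89,   0,   0,   0,   0]), array([-125. , -122.5, -120. , -117.5, -115. , -112.5, -110. , -107.5,
       -105. , -102.5, -100. ,  -97.5,  -95. ,  -92.5,  -90. ,  -87.5,
        -85. ,  -82.5,  -80. ,  -77.5,  -75. ,  -72.5]))
```

servo_tool --steps '[0,-0.0053,-0.014,0,0,0,0,0,-0.0035,-0.0094,0,0,0,0,0,0,0,0,0,0,0]'

```text
time_s: 23.5
tool_pos: [0.5955, 0.0976, 0.0935]
orientation: [-0.293, 0.172, 0.939, 0.056]
force: [1.1, 0.6, 1.0]
finger_gap: 0.0
grip_force: 0.7
```

servo_tool --steps '[0,-0.0035,-0.0094,0,0,0,0,0,0,0,0,0,0,0]'

```text
time_s: 23.75
tool_pos: [0.5954, 0.0968, 0.0938]
orientation: [-0.292, 0.171, 0.939, 0.057]
force: [3.1, 3.7, 1.0]
finger_gap: -0.0001
grip_force: 2.1
```

servo_tool --steps '[0,-0.0035,-0.0094,0,0,0,0,0,0,0,0,0,0,0]'

```text
time_s: 24.0
tool_pos: [0.5954, 0.0958, 0.0941]
orientation: [-0.292, 0.171, 0.939, 0.058]
force: [5.2, 6.1, 2.9]
finger_gap: -0.0001
grip_force: 3.2
```

servo_tool --steps '[0,-0.0035,-0.0094,0,0,0,0,0,0,0,0,0,0,0]'

```text
time_s: 24.25
tool_pos: [0.5953, 0.0948, 0.0945]
orientation: [-0.291, 0.171, 0.939, 0.059]
force: [6.3, 8.6, 3.1]
finger_gap: -0.0
grip_force: 4.4
```

servo_tool --steps '[0,-0.0035,-0.0094,0,0,0,0,0,0,0,0,0,0,0]'

```text
time_s: 24.5
tool_pos: [0.5953, 0.0938, 0.0948]
orientation: [-0.29, 0.171, 0.94, 0.06]
force: [7.8, 10.0, 4.6]
finger_gap: -0.0001
grip_force: 5.6
```

servo_tool --steps '[0,-0.0018,-0.0047,0,0,0,0,0,0,0,0,0,0,0]'

```text
time_s: 24.75
tool_pos: [0.5953, 0.0933, 0.095]
orientation: [-0.29, 0.171, 0.94, 0.061]
force: [8.3, 12.1, 5.2]
finger_gap: -0.0001
grip_force: 6.3
```

The force climbs steadily to 14 N with no slip step, so the clamp is tight against the module and the module is home. Backing off and clearing.

servo_tool --steps '[0,0.0106,0.0281,0,0,0,0,0,0.0177,0.0468,0,0,0,0,0,0.05,-0.015,0.08,0,0,0,0,0.1,-0.038,0.15,0,0,0,0,0.1,-0.038,0.2,0,0,0,0,0,0,0.2,0,0,0,0,0,0,0,0,0,0]'

```text
time_s: 25.62
tool_pos: [0.6488, 0.0859, 0.2205]
orientation: [-0.29, 0.171, 0.94, 0.056]
force: [-1.3, 0.1, -0.1]
finger_gap: -0.0
grip_force: 0.0
```

```bash
python3 fin.py 2>/dev/null | grep -v -e '^top \[' -e '^scene \['; python3 -c "
from h import *
go([0,-.1,.1],TAB)"
```

```text
wrist dial_module 0.79 [226.8, 220.0] [0.5594 0.0272 0.0831] [[-38.1, -52.5, 26.0], [-12.1, -32.6, 29.2], [15.0, -6.9, 32.4]]
wrist socket_module 0.88 [8.5, 372.1] [ 0.6136 -0.2529  0.0098] 
wrist glass_beaker 0.76 [82.7, 191.6] [ 0.4525 -0.1273  0.0517] 
wrist [(-60, 27.0, 26.0), (-59, 27.0, 25.0), (-58, 26.0, 25.0), (-57, 27.0, 25.0), (-56, 26.0, 25.0), (-55, 26.0, 25.0), (-54, 26.0, 25.0), (-53, 26.0, 22.0), (-52, 28.0, 22.0), (-51, 28.0, 27.0), (-50, 29.0, 27.0), (-49, 29.0, 28.0), (-48, 29.0, 29.0), (-47, 29.0, 28.0), (-46, 29.0, 28.0), (-45, 30.0, 29.0), (-44, 30.0, 28.0), (-43, 29.0, 28.0), (-42, 29.0, 28.0), (-41, 30.0, 29.0)]
wrist [(-14, 29.0, 28.0), (-13, 29.0, 28.0), (-12, 29.0, 28.0), (-11, 29.0, 28.0), (-10, 29.0, 28.0), (-9, 29.0, 28.0), (-8, 29.0, 28.0), (-7, 29.0, 27.0), (-6, 28.0, 27.0), (-5, 29.0, 25.0), (-4, 31.0, 25.0), (-3, 32.0, 31.0), (-2, 32.0, 31.0), (-1, 33.0, 32.0), (0, 33.0, 32.0), (1, 33.0, 31.0), (2, 33.0, 31.0), (3, 33.0, 32.0)]
tab [[-23.3945 -94.0031  56.1131]
 [  6.8338 -83.4192  62.0128]]
scene dial_module 0.62 [280.8, 226.3] [0.5402 0.0332 0.0849] [[-33.5, -53.1, 25.6], [4.2, -37.8, 29.7], [17.8, -8.2, 33.2]]
scene glass_beaker 0.66 [344.1, 216.1] [ 0.4517 -0.0948  0.033 ] 
top socket_module 0.89 [410.1, 166.6] [ 0.6039 -0.2743  0.0301] 
top glass_beaker 0.88 [343.7, 228.0] [ 0.4617 -0.1171  0.0302] 
26.225
tcp deck [  21.92   -117.4221  176.7605] target world [0.6164 0.0789 0.1434] shift units [-0.1527 -0.0354 -0.3773] rot units [-0.0007  0.0018  0.0004] deg 0.365532776352113 F deck [-0.2114 -1.3501  0.8127] gap 0.0005367874857603959 t 26.225
```

Nothing moved under the check push: the tab still reads -94.0 to -83.4 mm. The module is level, and the other items are where they were. Handing in.

```bash
python3 -c "
from h import *
print(sign_off())"
```

```text
the job is handed in; nothing more can be done
None
```

I hung the dial module on the rail with its brass strip facing the display unit, pushed it home against the unit and left the end clamp snug; the job was handed in at about 26 s, with a 14 N check push moving nothing and no gap visible in the depth data.

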